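Make up the two gel kits

ROBOT

A 6-joint arm with a two-finger parallel gripper is mounted at the origin on the work surface. World frame = base frame: x ahead of the robot, y to its left, z up, the work surface at z = 0. Lengths are in mm, angles in rad, forces in N, time in s.
With the tool pointing down it reaches from about 300 to 775 mm from the base axis. Payload 14.6 kg.
Tool frame: the origin (TCP) lies midway between the tips of the shut fingers; the grasp point (between the pads) lies manip.grasp_offset behind it (manip.grasp_offset is the distance from the TCP to the grasp point, in mm); z points along the fingers, y is the direction in which the jaws open and shut (so a half turn about z gives the same grasp; the last joint's range is limited). The gripper opens to 94 mm and grips with 3 to 60 N. Pads are 16 mm wide; open, the fingers measure 119 mm over their backs; the gripper's body (75 mm by 177 mm) begins 78 mm behind the grasp point.
Start: joints at [1.126, 0.3, 1.521, -0, 1.321, -0.067], TCP at [202.879, 511.204, 184.646] pointing down, gripper open.
Joint ranges: [-3.03, 3.03], [-0.79, 2.21], [0.23, 2.52], [-1.04, 4.18], [0, 3.07], [-2.55, 2.55]. Speed limits (rad/s): [2.22, 2.22, 2.57, 3.14, 3.14, 3.14].

INTERFACE

Orientations are given as [roll, pitch, yaw] about the fixed x, y, z axes, in that order (R = Rz(yaw) Ry(pitch) Rx(roll)).
In Python, from cell import monitor, vision, order, manip gives the robot as it stands.
- The arm moves only by the shell command python3 -m jog 'ROWS' [FORCE]. ROWS is JSON, a list of rows, each a list of 7 numbers: the shift along the tool's x, y, z in cm, then the turn, a rotation vector about the tool's x, y, z in rad, then the opening in per cent of the stroke, from 0 (shut) to 100 (fully open). In form: [[tx, ty, tz, rx, ry, rz, jaw], ...]. A call has 1 to 8 rows; each row shifts and turns the commanded pose from where the row before left it, along the tool's axes as they then stand; what a row does not reach is not made up. A row lasts 1/10 s, in which the tool goes at most 50 mm and 8.59 degrees, less where a joint would pass 70% of its speed; a pose out of reach is approached as far as the arm can. A call is refused whole if a number of a shift passes 5 or a number of a turn 0.15, either way. A call with a gripper value outside its range is refused whole. The fingers move at their own pace and stop on an object; FORCE is the grip in N (left out, the last holds). Time passes only in rows, so rows that do not move let the fingers close. It gives the time, the measured TCP pose, the force and the opening at its end, in the units of the state.
- monitor.read_state(): the state, without advancing time (a new reading comes with each control period).
- vision.camera(name): name is "scene" or "side" or "wrist"; returns a dict with "color" (420x560x3 uint8, blue, green, red), "fx", "fy", "cx", "cy" (pixels), "cam_to_world" (4x4, takes a point from camera to world coordinates); the wrist camera has in their place "tool_from_camera" (4x4, takes a point from camera to tool coordinates, whose origin is the TCP and whose axes are the flange's). Camera axes: x right, y down, z forward; pixel columns grow to the right and rows downward; lengths in mm; the calibration is good to about 2 mm. A picture is of the moment at which its call begins: read the wrist's pose just before it. There is no depth.
- order.sign_off(): hands the job in, once; it reports no verdict.
The state is a dict: "clock": time; "joints": joint angles; "qd": joint speeds; "effort": joint torques, N m; "eef_pos": TCP position; "eef_rot": TCP orientation; "wrist_force": force on the tool from outside, world axes, zero at the start; "moment": the same for the moment, N m; "finger_gap": finger opening in mm.
Only numpy, scipy, OpenCV 4.12 (cv2) and the standard library are available. Lean on these libraries where they do the work, as an engineer would, in place of code of your own. Each camera call takes 0.05 s, during which the arm holds its last target.

TASK

Make up the two gel kits from the stock on the bench: the blue tray gets the green gel electrode module in its long bay and the blue-capped bottle and the timer in its two square pockets, one each, either way round. The white tray gets the orange tube rack in its long bay and the amber bottle in either of its square pockets. Set each thing gently down so that it stands upright on the floor of its bay or pocket, and leave the red-capped bottle, the beaker and the syringe where they are.

Things in the scene. Friction and masses are not known exactly. Their poses are not given: they have to be found in the camera images.
- blue_tray: Kit tray of blue plastic, fixed, empty, 166 (x) x 170 (y) x 24 mm; yaw within 0.3 rad. Origin: centre of underside. Floor at z 4, walls and lands (14 wide) up to 24. Long bay on its -x side (nearer the robot): 68 (x) x 136 (y), centre x -43, y 0. Two square pockets on its +x side: 72 x 72, centres x 41, y +43 and -43. Stands at the robot's left or right.
- white_tray: Kit tray of white plastic, fixed, empty, 166 (x) x 170 (y) x 24 mm; yaw within 0.3 rad. Origin: centre of underside. Floor at z 4, walls and lands (14 wide) up to 24. Long bay on its -x side (nearer the robot): 68 (x) x 136 (y), centre x -43, y 0. Two square pockets on its +x side: 72 x 72, centres x 41, y +43 and -43. Stands at the robot's left or right.
- gel_module: Gel tank electrode module, standing, 200 g: green ribbed core, white clamp bar along the top. Foot 32 (x) x 100 (y) x 12 mm; core 12 thick, end posts 22; white bar 20 (x) x 100 (y), z 70 to 88: grip it mid-length across x. Two brass plugs, 8 tall, on the bar at y +40 and -40. Origin: centre of underside; long axis y, z up; yaw within 0.4 rad.
- tube_rack: Orange microtube rack, 45 (x) x 105 (y) x 50 mm high, 3 x 7 wells, with eight capped clear tubes that stay in it, lids up to z 58. Origin: centre of underside; long axis y, z up; yaw within 0.4 rad. 90 g; grip across x.
- timer: Light grey bench timer, standing, 36 (x) x 56 (y) x 58 mm high, display on its +x face, red, yellow and green buttons (2 high) in a row on top. Origin: centre of underside, z up; yaw within 0.4 rad. 100 g; grip across x.
- blue_cap_bottle: 50 ml screw-cap laboratory bottle, clear pale glass, blue cap, pale paper label round the body; 46 mm diameter, straight-sided up to z 56, shoulder up to 66, cap 36 diameter from 67 to the top at 88. Origin: centre of the underside, z up. Standing, about 130 g. Goes in the blue tray.
- amber_bottle: 50 ml screw-cap laboratory bottle, brown amber glass, white cap, pale paper label round the body; 46 mm diameter, straight-sided up to z 56, shoulder up to 66, cap 36 diameter from 67 to the top at 88. Origin: centre of the underside, z up. Standing, about 130 g. Goes in the white tray.
- red_cap_bottle: 50 ml screw-cap laboratory bottle, clear pale glass, red cap, pale paper label round the body; 46 mm diameter, straight-sided up to z 56, shoulder up to 66, cap 36 diameter from 67 to the top at 88. Origin: centre of the underside, z up. Standing, about 130 g. Not wanted in any kit: leave it alone.
- beaker: Cream plastic beaker, 76 mm across, 95 high, beyond the stock. Origin: centre of the underside. Leave it alone.
- syringe: Large plastic syringe lying on the bench, pale barrel 28 mm thick, about 150 long along its y axis, flange 44 x 32. Origin: on the bench under the middle of the barrel. Leave it alone.
Not all that is in view belongs to the job. What is shaped like the timer but pink or turquoise is not meant.

How it is judged (in metres and radians):
At the end, for the whole second after the job is handed in: Module, blue-capped bottle and timer in the blue tray, rack and amber bottle in the white: long things in the long bay, others one to a pocket, on the floor (underside within 4 mm), upright within 0.12 rad, within 25 mm of the centre (45 mm along the bay), at rest (x of gel_module in the frame of blue_tray between -0.068 and -0.018 m and y of gel_module in the frame of blue_tray between -0.045 and 0.045 m and z of each of gel_module, blue_cap_bottle, timer in the frame of blue_tray below 0.008 m and angle between each of gel_module, blue_cap_bottle, timer, tube_rack, amber_bottle's own z axis and vertical below 0.12 rad and linear speed of each of gel_module, blue_cap_bottle, timer, tube_rack, amber_bottle below 0.02 m/s and angular speed of each of gel_module, blue_cap_bottle, timer, tube_rack, amber_bottle below 0.2 rad/s and ((x of blue_cap_bottle in the frame of blue_tray between 0.016 and 0.066 m and y of blue_cap_bottle in the frame of blue_tray between -0.068 and -0.018 m) or (x of blue_cap_bottle in the frame of blue_tray between 0.016 and 0.066 m and y of blue_cap_bottle in the frame of blue_tray between 0.018 and 0.068 m)) and ((x of timer in the frame of blue_tray between 0.016 and 0.066 m and y of timer in the frame of blue_tray between -0.068 and -0.018 m) or (x of timer in the frame of blue_tray between 0.016 and 0.066 m and y of timer in the frame of blue_tray between 0.018 and 0.068 m)) and x of tube_rack in the frame of white_tray between -0.068 and -0.018 m and y of tube_rack in the frame of white_tray between -0.045 and 0.045 m and z of each of tube_rack, amber_bottle in the frame of white_tray below 0.008 m and ((x of amber_bottle in the frame of white_tray between 0.016 and 0.066 m and y of amber_bottle in the frame of white_tray between -0.068 and -0.018 m) or (x of amber_bottle in the frame of white_tray between 0.016 and 0.066 m and y of amber_bottle in the frame of white_tray between 0.018 and 0.068 m))); the robot touches nothing.
It fails at once if the red-capped bottle, the beaker or the syringe is disturbed (moved more than 25 mm) (distance of any of red_cap_bottle, beaker, syringe from where it was at the start of the episode above 0.025 m).
It fails at once if one of the kit things is pressed or banged into a tray with more than 45 N (contact force between any of gel_module, tube_rack, timer, blue_cap_bottle, amber_bottle and blue_tray above 45 N or contact force between any of gel_module, tube_rack, timer, blue_cap_bottle, amber_bottle and white_tray above 45 N).
It fails at once if one of the kit things is dropped: it falls free, touching nothing, by more than about 15 mm, instead of being set gently down ((contact force between gel_module and anything else below 0.01 N and linear speed of gel_module above 0.55 m/s) or (contact force between tube_rack and anything else below 0.01 N and linear speed of tube_rack above 0.55 m/s) or (contact force between timer and anything else below 0.01 N and linear speed of timer above 0.55 m/s) or (contact force between blue_cap_bottle and anything else below 0.01 N and linear speed of blue_cap_bottle above 0.55 m/s) or (contact force between amber_bottle and anything else below 0.01 N and linear speed of amber_bottle above 0.55 m/s)).
It also fails if it takes over 131 s, if anything falls off the work surface, if the arm or the gripper's body presses on something with over 40 N, if the wrist force passes 120 N, or if a joint passes its speed limit or range.

## Working session

There is one attempt and no reset: what is moved stays moved. The work goes in short steps, Python scripts to look and compute and a shell command to move; the robot and the scene stay as the last step left them, time stands still between calls to the robot, and variables do not carry over. Pictures are saved under pics/ and viewed, and the job is handed in when it is done.

```bash
ls; mkdir -p pics; python3 - <<'E'
from cell import monitor, vision, manip
import cv2
print(monitor.read_state()); print(manip.grasp_offset)
for n in("scene","side","wrist"):
    c=vision.camera(n); cv2.imwrite(f"pics/{n}0.png",c["color"])
    print(n,c["fx"],c["fy"],c["cx"],c["cy"]); print(c.get("cam_to_world",c.get("tool_from_camera")))
E
```

```text
pics
{'clock': 0.0, 'joints': array([ 1.12643867e+00,  3.00468532e-01,  1.52159712e+00, -1.53747048e-05,
        1.32070807e+00, -6.66283609e-02]), 'qd': array([-7.56409868e-04,  5.50190730e-04,  9.55428602e-04,  1.52258378e-03,
        7.72027600e-05, -4.52421451e-04]), 'effort': array([ 5.97305007e-04, -5.31811488e+01, -3.52737236e+01,  7.08424137e-02,
        2.43438041e-02, -7.52624169e-05]), 'eef_pos': array([202.73931103, 510.95040757, 184.08097467]), 'eef_rot': array([-3.14041322e+00, -6.37754559e-05,  2.76386713e+00]), 'wrist_force': array([ 0.27065929, -0.29924637, -0.1456411 ]), 'moment': array([ 0.0285683 ,  0.00824238, -0.0352662 ]), 'finger_gap': 93.8992029193035}
18.8
scene 399.0627689675787 399.0627689675787 284.55997515876726 204.29050694699734
[[ 6.57008456e-01  6.18363404e-01 -4.31238437e-01  9.22425022e+02]
 [ 7.53880449e-01 -5.37354037e-01  3.78040881e-01 -2.70372544e+02]
 [ 2.03893085e-03 -5.73478282e-01 -8.19218227e-01  6.78278267e+02]
 [ 0.00000000e+00  0.00000000e+00  0.00000000e+00  1.00000000e+00]]
side 546.0389114501226 546.0389114501226 282.7552623045483 206.25803201270725
[[ 9.23786520e-01 -2.29879912e-01  3.06224905e-01  1.51482345e+02]
 [-3.82349858e-01 -5.10628649e-01  7.70108414e-01 -1.06479526e+03]
 [-2.06652444e-02 -8.28500820e-01 -5.59606414e-01  8.04215104e+02]
 [ 0.00000000e+00  0.00000000e+00  0.00000000e+00  1.00000000e+00]]
wrist 314.68983767160637 314.68983767160637 277.05334906494653 211.00729617158657
[[ 7.72741054e-04 -9.59396505e-01 -2.82059832e-01  8.17570797e+01]
 [ 9.99996957e-01  8.05682874e-05  2.46558244e-03  2.21401113e-01]
 [-2.34274610e-03 -2.82060879e-01  9.59393648e-01 -1.98907113e+02]
 [ 0.00000000e+00  0.00000000e+00  0.00000000e+00  1.00000000e+00]]
```

View pics/scene0.png

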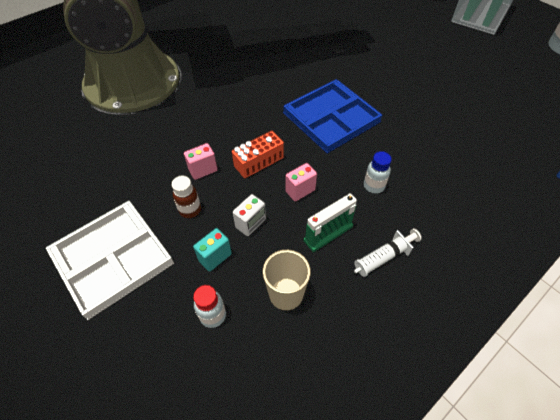

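View pics/side0.png

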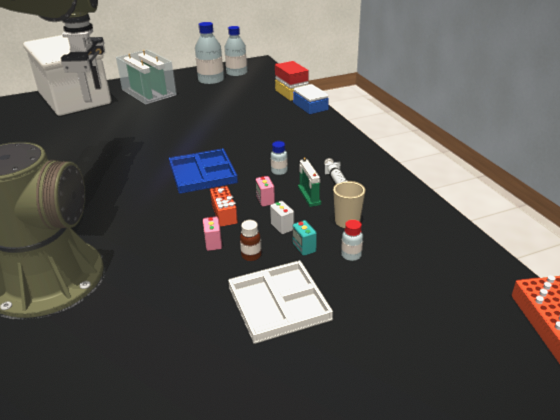

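View pics/wrist0.png

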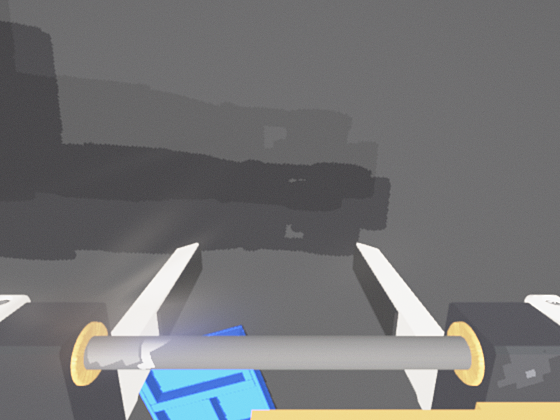

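```bash
cat > h.py <<'E'
import numpy as np,cv2
from cell import monitor,vision
from scipy.optimize import least_squares
def proj(c,P,M=None):
    M=np.linalg.inv(c["cam_to_world"] if M is None else M)
    p=np.asarray(P,float)@M[:3,:3].T+M[:3,3]
    return np.c_[c["fx"]*p[:,0]/p[:,2]+c["cx"],c["fy"]*p[:,1]/p[:,2]+c["cy"]]
def ray(c,uv,z,M=None):
    M=c["cam_to_world"] if M is None else M
    d=M[:3,:3]@np.array([(uv[0]-c["cx"])/c["fx"],(uv[1]-c["cy"])/c["fy"],1]);o=M[:3,3]
    return o+d*(z-o[2])/d[2]
def crop(im,x0,y0,x1,y1,k,name):
    o=cv2.resize(im[y0:y1,x0:x1],None,fx=k,fy=k,interpolation=cv2.INTER_CUBIC)
    for x in range((x0+19)//20*20,x1,20):
        cv2.putText(o,str(x),((x-x0)*k,10),0,.35,(0,255,255),1); cv2.line(o,((x-x0)*k,12),((x-x0)*k,18),(0,255,255),1)
    for y in range((y0+19)//20*20,y1,20):
        cv2.putText(o,str(y),(0,(y-y0)*k),0,.35,(0,255,255),1); cv2.line(o,(24,(y-y0)*k),(30,(y-y0)*k),(0,255,255),1)
    cv2.imwrite("pics/"+name,o)
E
python3 - <<'E'
from h import *
s=cv2.imread("pics/scene0.png"); d=cv2.imread("pics/side0.png")
crop(s,40,130,240,330,3,"a1.png");crop(s,175,70,425,270,3,"a2.png")
crop(d,150,130,350,240,4,"a3.png");crop(d,190,180,380,345,4,"a4.png")
E
```

```text
(no output)
```

View pics/a1.png

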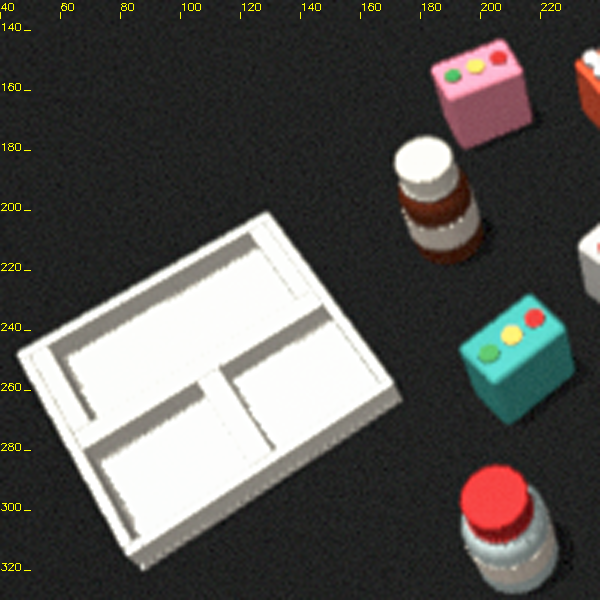

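View pics/a2.png

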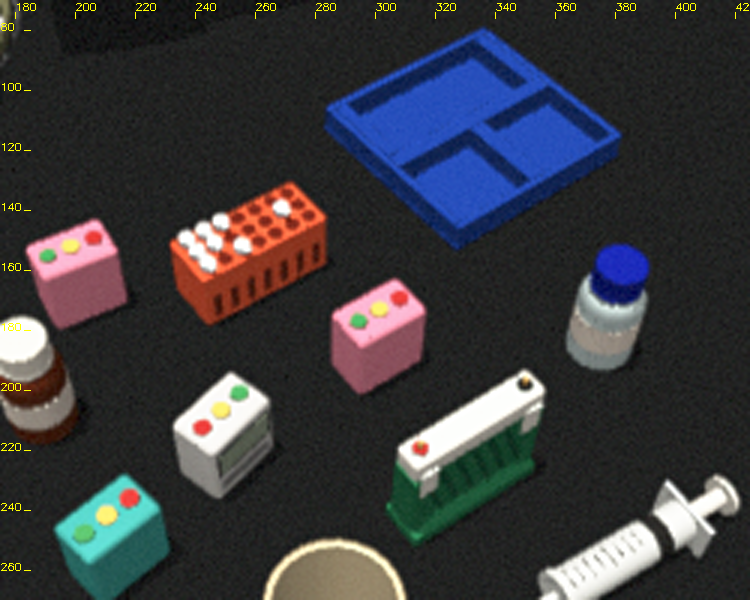

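View pics/a3.png

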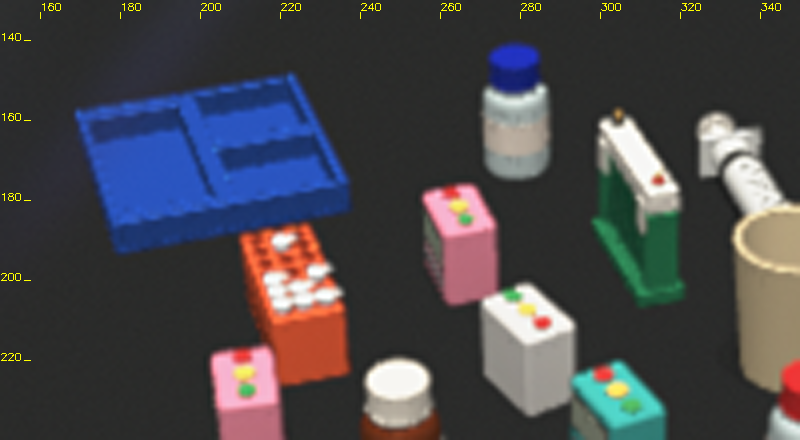

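View pics/a4.png

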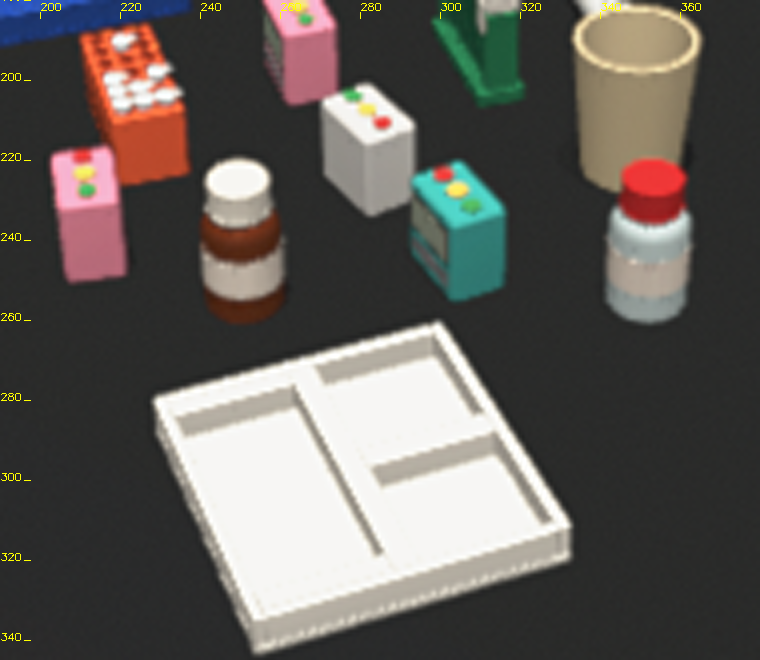

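```bash
cat > fit.py <<'E'
from h import *
S=vision.camera("scene");D=vision.camera("side")
def fit(n,hx,hy,z,ps,pd):
    loc=np.array([[sx*hx,sy*hy] for sx in(-1,1) for sy in(-1,1)])
    W=[ray(S,p,z) for p in ps]; W2=[ray(D,p,z) for p in pd]
    best=None
    for y0 in np.linspace(-.4,.4,5):
        def res(p,full=False):
            c,s=np.cos(p[2]),np.sin(p[2]);q=loc@np.array([[c,s],[-s,c]])+p[:2];Q=np.c_[q,np.full(4,z)]
            r=[]
            for cam,px in((S,ps),(D,pd)):
                uv=proj(cam,Q)
                for a in px:
                    d=uv-np.array(a);r.append(d[np.argmin((d**2).sum(1))])
            return np.array(r).ravel()
        o=least_squares(res,[*np.mean(W+W2,0)[:2],y0])
        if best is None or o.cost<best.cost:best=o;rr=res(o.x)
    print(n,np.round(best.x,3),"rms px",round(np.sqrt((rr**2).mean()),2),"means",np.round(np.mean(W,0)[:2]),np.round(np.mean(W2,0)[:2]))
if __name__=="__main__":
    fit("white",83,85,24,[(46,248.3),(129,200.7),(172.5,259),(85.5,313.5)],[(228.75,279.5),(299.5,260.5),(332.5,311.2),(253.75,335.5)])
    fit("blue",83,85,24,[(337.3,80),(284.3,106.7),(381.7,115),(327.3,148.3)],[(169.2,158.2),(223.2,148.7),(237,175.5),(179.5,187)])
    fit("rack",22.5,52.5,50,[(232.3,150),(271.7,131),(283.7,142.3),(244.3,162.3)],[(210,188.25),(227,186.5),(236.2,203.2),(219.2,206.2)])
    fit("timer",18,28,58,[(233.3,211.7),(252.3,194.7),(265,204),(247,222)],[(270.5,204.5),(282,201.2),(293.2,210.5),(282,215.75)])
    fit("module",10,50,88,[(307.7,219),(351.7,194),(356.7,199.3),(312.7,225)],[(300,159.5),(307,158.5),(319.5,175.7),(312,178)])
    for n,a,b in(("bluecap",(382,158.3),(278.5,143.7)),("amber",(181.3,182.7),(249.5,225)),("red",(205,295),(353.3,224.5))):
        print(n,ray(S,a,88).round(1),ray(D,b,88).round(1))
    for n,a in(("pinkA",(200,150)),("pinkB",(301,173)),("turq",(210,242)),("beaker",(286,268))): print(n,ray(S,a,58 if n!="beaker" else 95).round())
    print(ray(S,(355,270),20),ray(S,(418,235),20))
E
python3 fit.py
```

```text
white [ 4.47185e+02 -2.85091e+02 -1.90000e-02] rms px 1.13 means [ 448. -284.] [ 446. -289.]
blue [ 4.47364e+02  2.96320e+02 -7.30000e-02] rms px 0.82 means [449. 297.] [445. 292.]
rack [ 4.41544e+02  7.74960e+01 -7.60000e-02] rms px 1.26 means [440.  77.] [443.  80.]
timer [ 5.57716e+02 -3.98100e+01  1.64000e-01] rms px 0.96 means [559. -40.] [555. -44.]
module [ 6.76154e+02  6.00130e+01 -1.21000e-01] rms px 0.77 means [676.  60.] [676.  59.]
bluecap [654.1 219.1  88. ] [653.1 217.4  88. ]
amber [ 447.4 -111.7   88. ] [ 447.  -117.8   88. ]
red [ 660.4 -204.8   88. ] [ 658.8 -210.5   88. ]
pinkA [375. -27.  58.]
pinkB [560.  91.  58.]
turq [ 571. -138.   58.]
beaker [711. -81.  95.]
[768.57611377  34.25079849  20.        ] [797.31159312 178.90518541  20.        ]
```

```bash
cat > go.py <<'E'
import sys
from h import *
from scipy.spatial.transform import Rotation as Ro
x,y,z,yaw=map(float,sys.argv[1:5])   # yaw = object yaw (jaws along its x)
s=monitor.read_state();p=s["eef_pos"];R=Ro.from_euler("xyz",s["eef_rot"])
T=Ro.from_euler("xyz",[np.pi,0,np.pi/2+yaw])
print("t",round(s["clock"],2),"pos",p.round(1),"rot",s["eef_rot"].round(3),"gap",round(s["finger_gap"],1),"F",s["wrist_force"].round(1))
print("turn",(R.inv()*T).as_rotvec().round(3),"then shift cm",(T.inv().apply(np.array([x,y,z])-p)/10).round(2), "shift(no turn) cm",(R.inv().apply(np.array([x,y,z])-p)/10).round(2))
E
python3 go.py 654 218 150 0
```

```text
t 0.25 pos [202.9 511.1 184.4] rot [-3.141 -0.     2.764] gap 94.3 F [-0.   0.5 -0.7]
turn [-0.     0.     1.193] then shift cm [-29.31  45.11   3.44] shift(no turn) cm [-52.75 -10.6    3.45]
```

Candidates (scene pixels):
- **Timer:** light grey (250,213), taken. Pink at (200,160) and (300,183) and turquoise at (212,250), not taken.
- **Blue-capped bottle:** (380,172), taken. Red cap at (209,305) and the big background blue-capped bottles (side view, (208,50) and (235,50)), not taken.
- **Amber bottle:** (186,197).
- **Rack:** (258,152), taken. The large orange rack at the side view's right edge, not taken.
- **Module:** (330,222), taken. The grey-green tank at the back, not taken.

I start with the blue-capped bottle.

```bash
python3 -m jog '[[0,0,0,0,0,0.149,100],[0,0,0,0,0,0.149,100],[0,0,0,0,0,0.149,100],[0,0,0,0,0,0.149,100],[0,0,0,0,0,0.149,100],[0,0,0,0,0,0.149,100],[0,0,0,0,0,0.149,100],[0,0,0,0,0,0.15,100]]' 20; python3 go.py 654 218 150 0
```

```text
clock: 1.05
eef_pos: [202.9, 511.1, 184.5]
eef_rot: [-3.142, 0.0, 1.565]
wrist_force: [0.1, -0.5, 0.6]
finger_gap: 94.3
t 1.05 pos [202.9 511.1 184.5] rot [-3.142  0.     1.565] gap 94.3 F [ 0.1 -0.5  0.6]
turn [-0.     0.    -0.006] then shift cm [-29.31  45.11   3.45] shift(no turn) cm [-29.04  45.29   3.46]
```

```bash
python3 -m jog '[[-2.5,4,0,0,0,0,100],[-2.5,4,0,0,0,0,100],[-2.5,4,0,0,0,0,100],[-2.5,4,0,0,0,0,100],[-2.5,4,0,0,0,0,100],[-2.5,4,0,0,0,0,100],[-2.5,4,0,0,0,0,100],[-2.5,4,0,0,0,0,100]]' ; python3 go.py 654 218 150 0
```

```text
clock: 1.85
eef_pos: [524.3, 309.8, 184.6]
eef_rot: [-3.142, -0.0, 1.571]
wrist_force: [-0.2, 0.7, -0.5]
finger_gap: 93.8
t 1.85 pos [524.3 309.8 184.6] rot [-3.142 -0.     1.571] gap 93.8 F [-0.2  0.7 -0.5]
turn [-0. -0. -0.] then shift cm [-9.18 12.97  3.46] shift(no turn) cm [-9.18 12.97  3.46]
```

```bash
python3 -m jog '[[-2.3,3.25,0,0,0,0,100],[-2.3,3.25,0,0,0,0,100],[-2.3,3.25,0,0,0,0,100],[-2.3,3.25,0,0,0,0,100],[0,0,0,0,0,0,100]]' ; cat > w.py <<'E'
import sys
from h import *
from scipy.spatial.transform import Rotation as Ro
def wcam():
    s=monitor.read_state();c=vision.camera("wrist")
    T=np.eye(4);T[:3,:3]=Ro.from_euler("xyz",s["eef_rot"]).as_matrix();T[:3,3]=s["eef_pos"]
    c["cam_to_world"]=T@c["tool_from_camera"];return c
if __name__=="__main__":
    import pickle
    c=wcam();pickle.dump(c,open("w.pkl","wb"));cv2.imwrite("pics/"+sys.argv[1],c["color"])
E
python3 w.py w1.png
```

```text
clock: 2.35
eef_pos: [655.4, 215.7, 183.2]
eef_rot: [-3.141, 0.001, 1.567]
wrist_force: [-0.2, 0.8, -0.2]
finger_gap: 94.2
```

View pics/w1.png

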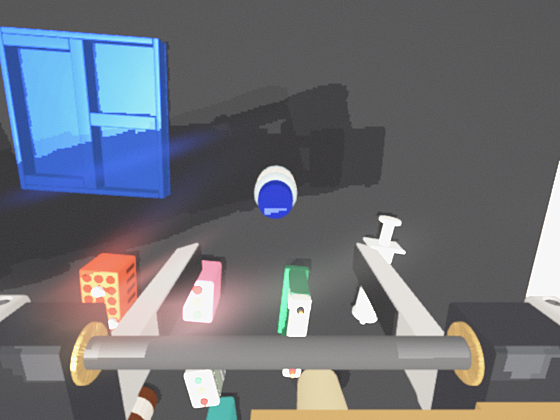

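The blue cap is at (275,200), centred between the fingers. The blue tray fills the upper left, and the module (295,300) and syringe (382,240) lie lower down.

```bash
python3 - <<'E'
from h import *
import pickle
c=pickle.load(open("w.pkl","rb"))
print(c["cam_to_world"][:3,3], ray(c,(275,200),88))
for p in[(0,28),(165,39),(168,197),(20,190)]: print(ray(c,p,24).round(1))
t=np.array([447.4,296.3]);
for yaw in(-.073,):
  cc,s=np.cos(yaw),np.sin(yaw)
  q=np.array([[a*83,b*85] for a in(-1,1) for b in(-1,1)])@np.array([[cc,s],[-s,cc]])+t
  print(q,proj(c,np.c_[q,[24]*4]))
E
```

```text
[656.49004875 298.12782728 382.06330896] [654.39153267 223.26570275  88.        ]
[376.3 387.6  24. ]
[542.4 377.   24. ]
[528.8 211.   24. ]
[357.6 220.   24. ]
[[358.42156491 217.58000197]
 [370.8205457  387.12723809]
 [523.9794543  205.47276191]
 [536.37843509 375.01999803]] [[ 21.17257316 192.00004271]
 [ -5.30108341  28.52112414]
 [164.4028959  201.60099497]
 [159.34278395  41.21934536]]
```

```bash
python3 -m jog '[[0.55,-0.15,2,0,0,0,100],[0,0,2.3,0,0,0,100],[0,0,2.3,0,0,0,100],[0,0,2.3,0,0,0,100],[0,0,2.3,0,0,0,100],[0,0,2.3,0,0,0,100],[0,0,1.5,0,0,0,100],[0,0,0.9,0,0,0,100]]' 20; python3 go.py 654 221 24 0;python3 -m jog '[[0,0,0,0,0,0,30],[0,0,0,0,0,0,30],[0,0,0,0,0,0,30],[0,0,0,0,0,0,30],[0,0,0,0,0,0,30],[0,0,0,0,0,0,30],[0,0,0,0,0,0,30],[0,0,0,0,0,0,30]]' 20
```

```text
clock: 3.2
eef_pos: [650.6, 225.2, 24.5]
eef_rot: [-3.14, 0.0, 1.572]
wrist_force: [-0.1, 0.5, -1.0]
finger_gap: 93.7
t 3.2 pos [650.6 225.2  24.5] rot [-3.14   0.     1.572] gap 93.7 F [-0.1  0.5 -1. ]
turn [-0.001  0.     0.001] then shift cm [-0.42  0.34  0.05] shift(no turn) cm [-0.42  0.34  0.05]
clock: 4.0
eef_pos: [651.6, 224.7, 25.9]
eef_rot: [3.141, -0.0, 1.571]
wrist_force: [1.4, -0.1, 1.5]
finger_gap: 45.1
```

```bash
python3 -m jog '[[0,0,-0.8,0,0,0,30],[0,0,-2,0,0,0,30],[0,0,-2.5,0,0,0,30],[0,0,-2.5,0,0,0,30],[0,0,-2.5,0,0,0,30],[0,0,0,0,0,0,30]]'; python3 go.py 494 339 130 0
```

```text
clock: 4.6
eef_pos: [652.7, 225.1, 133.0]
eef_rot: [3.136, -0.002, 1.571]
wrist_force: [0.4, -0.3, -0.1]
finger_gap: 45.0
t 4.6 pos [652.7 225.1 133. ] rot [ 3.136e+00 -2.000e-03  1.571e+00] gap 45.0 F [ 0.4 -0.3 -0.1]
turn [ 0.006 -0.002  0.   ] then shift cm [ 11.39 -15.87   0.3 ] shift(no turn) cm [ 11.39 -15.87   0.22]
```

```bash
python3 -m jog '[[1.4,-2.0,0,0,0,0,30],[2.0,-2.8,0,0,0,0,30],[2.0,-2.8,0,0,0,0,30],[2.0,-2.8,0,0,0,0,30],[2.0,-2.8,0,0,0,0,30],[2.0,-2.7,0,0,0,0,30],[0,0,0,0,0,0,30],[0,0,0,0,0,0,30]]'; python3 go.py 494 339 31 0; python3 w.py w2.png
```

```text
clock: 5.4
eef_pos: [491.9, 338.8, 128.1]
eef_rot: [-3.141, 0.001, 1.572]
wrist_force: [1.0, 1.2, -0.6]
finger_gap: 45.1
t 5.4 pos [491.9 338.8 128.1] rot [-3.141e+00  1.000e-03  1.572e+00] gap 45.1 F [ 1.   1.2 -0.6]
turn [-0.001  0.001  0.001] then shift cm [0.02 0.21 9.71] shift(no turn) cm [0.02 0.22 9.71]
```

View pics/w2.png

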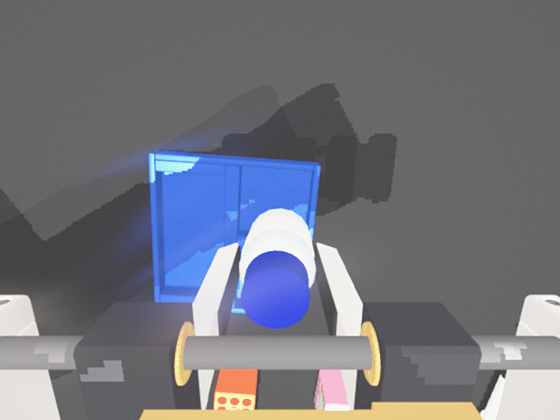

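The bottle is held upright between the fingers. The tray's far corners are at (150,154) and (320,164).

```bash
python3 - <<'E'
from h import *
import pickle
c=pickle.load(open("w.pkl","rb"))
for p in[(150,154),(320,164)]: print(ray(c,p,24).round(1))
E
python3 -m jog '[[0,0.1,1.2,0,0,0,30],[0,0,2,0,0,0,30],[0,0,2,0,0,0,30],[0,0,2,0,0,0,30],[0,0,1.5,0,0,0,30],[0,0,0.4,0,0,0,30],[0,0,0.3,0,0,0,30],[0,0,0,0,0,0,30]]';python3 w.py w3.png
```

```text
[371.8 389.2  24. ]
[534.1 379.9  24. ]
clock: 6.25
eef_pos: [493.7, 338.7, 34.9]
eef_rot: [3.141, -0.0, 1.571]
wrist_force: [-0.8, 1.2, -0.7]
finger_gap: 44.9
```

View pics/w3.png

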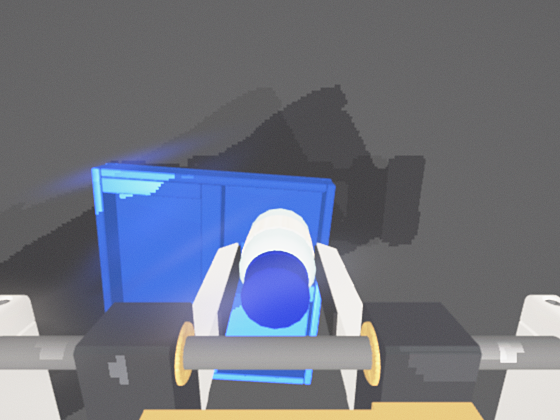

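```bash
python3 -m jog '[[0,0,0.2,0,0,0,30],[0,0,0.1,0,0,0,30],[0,0,0.1,0,0,0,30],[0,0,0,0,0,0,30]]'; python3 -m jog '[[0,0,0.05,0,0,0,30],[0,0,0,0,0,0,30]]'
```

```text
clock: 6.7
eef_pos: [493.3, 338.7, 30.6]
eef_rot: [-3.142, 0.0, 1.571]
wrist_force: [-0.1, -0.1, -1.4]
finger_gap: 45.0
clock: 6.9
eef_pos: [493.4, 338.7, 30.1]
eef_rot: [-3.142, 0.0, 1.571]
wrist_force: [0.1, -0.2, -1.6]
finger_gap: 45.0
```

```bash
python3 -m jog '[[0,0,0.05,0,0,0,30],[0,0,0,0,0,0,30]]'; python3 -m jog '[[0,0,0.05,0,0,0,30],[0,0,0,0,0,0,30]]';python3 -m jog '[[0,0,0.05,0,0,0,30],[0,0,0,0,0,0,30]]'
```

```text
clock: 7.1
eef_pos: [493.5, 338.8, 29.9]
eef_rot: [3.141, -0.0, 1.571]
wrist_force: [-0.3, -0.2, 1.1]
finger_gap: 45.5
clock: 7.3
eef_pos: [493.6, 338.9, 29.8]
eef_rot: [3.141, -0.001, 1.571]
wrist_force: [-1.3, 0.0, 5.3]
finger_gap: 45.2
clock: 7.5
eef_pos: [493.6, 339.0, 29.7]
eef_rot: [3.141, -0.001, 1.571]
wrist_force: [-2.5, -0.2, 9.6]
finger_gap: 45.2
```

```bash
python3 -m jog '[[0,0,-0.05,0,0,0,50],[0,0,0,0,0,0,75],[0,0,0,0,0,0,75],[0,0,0,0,0,0,75],[0,0,0,0,0,0,75]]'; python3 -m jog '[[0,0,-1,0,0,0,75],[0,0,-3,0,0,0,75],[0,0,-4,0,0,0,75],[0,0,-4,0,0,0,75],[0,0,-4,0,0,0,75],[0,0,0,0,0,0,75]]'; python3 w.py w4.png;python3 go.py 676 60 160 -0.12
```

```text
clock: 8.0
eef_pos: [493.3, 338.7, 29.0]
eef_rot: [-3.141, 0.0, 1.571]
wrist_force: [-0.3, 0.2, -0.3]
finger_gap: 70.4
clock: 8.6
eef_pos: [495.0, 339.8, 195.9]
eef_rot: [3.133, -0.005, 1.571]
wrist_force: [0.7, 0.8, 0.2]
finger_gap: 70.3
t 8.65 pos [494.2 339.3 192.6] rot [ 3.137e+00 -3.000e-03  1.571e+00] gap 70.8 F [-0.3  0.1 -0.2]
turn [ 0.005 -0.003  0.12 ] then shift cm [-25.55  21.39   3.26] shift(no turn) cm [-27.94  18.16   3.26]
```

View pics/w4.png

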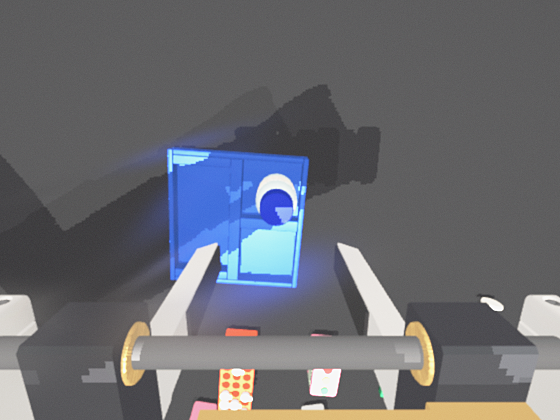

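The bottle is standing in the upper right pocket, cap at (275,205), tray corners at (168,148) and (308,158). Next is the module.

```bash
python3 -m jog '[[-3.1,2,0,0,0,0,75],[-3.5,2.3,0,0,0,0,75],[-3.5,2.3,0,0,0,0,75],[-3.5,2.3,0,0,0,0,75],[-3.5,2.3,0,0,0,0,75],[-3.5,2.3,0,0,0,0,75],[-3.5,2.3,0,0,0,0,75],[-3.5,2.3,0,0,0,0.12,75]]'; python3 -m jog '[[0,0,0,0,0,0,75],[0,0,0,0,0,0,75]]'; python3 go.py 676 60 180 -0.12;python3 w.py w5.png
```

```text
clock: 9.45
eef_pos: [674.7, 61.1, 188.1]
eef_rot: [-3.14, 0.0, 1.45]
wrist_force: [-0.6, 0.3, 0.1]
finger_gap: 70.2
clock: 9.65
eef_pos: [674.1, 62.1, 187.8]
eef_rot: [-3.139, 0.0, 1.45]
wrist_force: [-0.7, 0.6, -0.1]
finger_gap: 70.3
t 9.65 pos [674.1  62.1 187.8] rot [-3.139  0.     1.45 ] gap 70.3 F [-0.7  0.6 -0.1]
turn [-0.002  0.    -0.001] then shift cm [-0.18  0.21  0.78] shift(no turn) cm [-0.18  0.22  0.78]
```

View pics/w5.png

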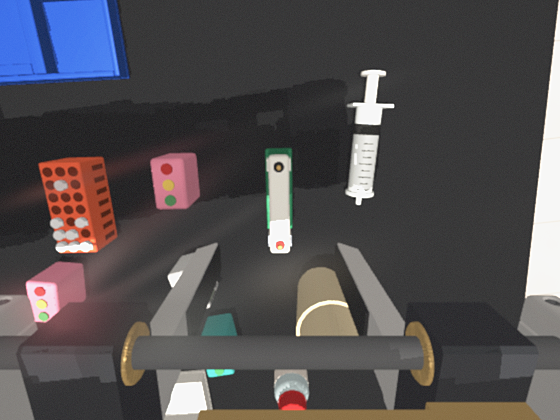

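The module is between the fingers, plugs at (279,168) and (280,246), and the bar runs parallel to the pads. The beaker (325,320) is well clear below, and the syringe (367,130) is clear to the right.

```bash
python3 - <<'E'
from h import *
import pickle
c=pickle.load(open("w.pkl","rb"))
a=ray(c,(279,167),94);b=ray(c,(280,245),94);print(a,b,(a+b)/2,np.linalg.norm(a-b),np.arctan2(-(a-b)[0],(a-b)[1]))
E
python3 go.py 676 60 60 -0.12
```

```text
[681.41245009 101.29180269  94.        ] [673.19829733  23.64527675  94.        ] [677.30537371  62.46853972  94.        ] 78.0798008199023 -0.10539704601808503
t 9.7 pos [673.9  63.1 188.2] rot [-3.14   0.     1.452] gap 70.6 F [-0.8  0.8 -0.1]
turn [-0.002  0.     0.001] then shift cm [-0.28  0.25 12.82] shift(no turn) cm [-0.28  0.27 12.82]
```

```bash
python3 -m jog '[[-0.1,0.3,2,0,0,0,75],[0,0,2.3,0,0,0,75],[0,0,2.3,0,0,0,75],[0,0,2.3,0,0,0,75],[0,0,2,0,0,0,75],[0,0,1.3,0,0,0,75],[0,0,0.6,0,0,0,75],[0,0,0,0,0,0,75]]'; python3 -m jog '[[0,0,0,0,0,0,40],[0,0,0,0,0,0,10],[0,0,0,0,0,0,10],[0,0,0,0,0,0,10],[0,0,0,0,0,0,10],[0,0,0,0,0,0,10],[0,0,0,0,0,0,10],[0,0,0,0,0,0,10]]' 25
```

```text
clock: 10.5
eef_pos: [676.9, 61.9, 60.9]
eef_rot: [-3.141, 0.0, 1.452]
wrist_force: [0.1, -0.3, 0.9]
finger_gap: 70.4
clock: 11.3
eef_pos: [677.2, 61.3, 61.2]
eef_rot: [3.142, 0.0, 1.451]
wrist_force: [-0.9, 0.3, 0.3]
finger_gap: 19.6
```

```bash
python3 -m jog '[[0,0,-0.6,0,0,0,10],[0,0,-1.5,0,0,0,10],[0,0,-2.2,0,0,0,10],[0,0,-2.5,0,0,0,10],[0,0,-2.5,0,0,0,10],[0,0,-2,0,0,0,10],[0,0,0,0,0,-0.046,10]]'; python3 go.py 405.6 301.5 175 -0.074
```

```text
clock: 12.0
eef_pos: [678.4, 61.4, 179.2]
eef_rot: [3.135, -0.001, 1.497]
wrist_force: [-0.4, -0.4, -1.5]
finger_gap: 19.5
t 12.0 pos [678.4  61.4 179.2] rot [ 3.135e+00 -1.000e-03  1.497e+00] gap 19.5 F [-0.4 -0.4 -1.5]
turn [ 0.006 -0.001  0.   ] then shift cm [ 21.93 -28.98   0.42] shift(no turn) cm [ 21.94 -28.98   0.25]
```

```bash
python3 -m jog '[[1.2,-1.6,0,0,0,0,10],[2.1,-2.8,0,0,0,0,10],[2.1,-2.8,0,0,0,0,10],[2.1,-2.8,0,0,0,0,10],[2.1,-2.8,0,0,0,0,10],[2.1,-2.8,0,0,0,0,10],[2.1,-2.8,0,0,0,0,10],[2.1,-2.8,0,0,0,0,10]]';  python3 -m jog '[[2.1,-2.8,0,0,0,0,10],[2.1,-2.8,0,0,0,0,10],[1.3,-1.7,0,0,0,0,10],[0.5,-0.6,0,0,0,0,10],[0,0,0,0,0,0,10],[0,0,0,0,0,0,10]]'; python3 go.py 405.6 301.5 65 -0.074; python3 w.py w6.png
```

```text
clock: 12.8
eef_pos: [476.6, 236.4, 175.5]
eef_rot: [3.14, -0.001, 1.497]
wrist_force: [0.3, 0.2, -1.6]
finger_gap: 19.7
clock: 13.4
eef_pos: [403.9, 300.8, 174.6]
eef_rot: [3.141, -0.0, 1.496]
wrist_force: [0.5, 0.8, -1.0]
finger_gap: 19.6
t 13.4 pos [403.9 300.8 174.6] rot [ 3.141 -0.     1.496] gap 19.6 F [ 0.5  0.8 -1. ]
turn [ 0.001 -0.    -0.   ] then shift cm [ 0.08  0.16 10.96] shift(no turn) cm [ 0.08  0.16 10.96]
```

View pics/w6.png

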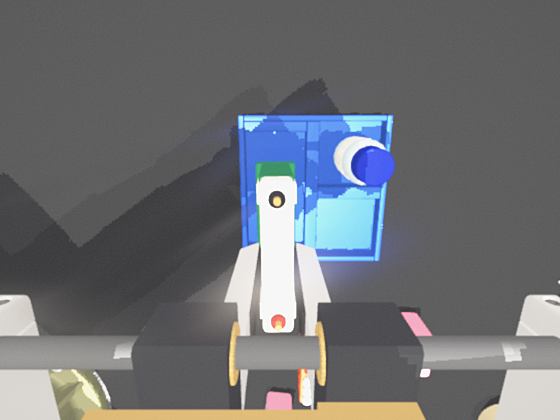

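The module hangs straight in the jaws (bar at column 277, foot end at (275,170)). The bay is below it, with tray corners at (239,115) and (392,115).

```bash
python3 - <<'E'
from h import *
import pickle
c=pickle.load(open("w.pkl","rb"))
for p in[(239,115),(392,115),(379,261)]: print(ray(c,p,24).round(1))
E
python3 -m jog '[[0,0.15,1,0,0,0,10],[0,0,2,0,0,0,10],[0,0,2,0,0,0,10],[0,0,2,0,0,0,10],[0,0,1.5,0,0,0,10],[0,0,0.8,0,0,0,10],[0,0,0.5,0,0,0,10],[0,0,0,0,0,0,10]]';python3 w.py w7.png
```

```text
[371.1 390.3  24. ]
[533.3 378.4  24. ]
[522.3 209.3  24. ]
clock: 14.25
eef_pos: [404.8, 300.9, 75.7]
eef_rot: [-3.141, 0.0, 1.496]
wrist_force: [0.2, -0.4, -1.9]
finger_gap: 19.6
```

View pics/w7.png

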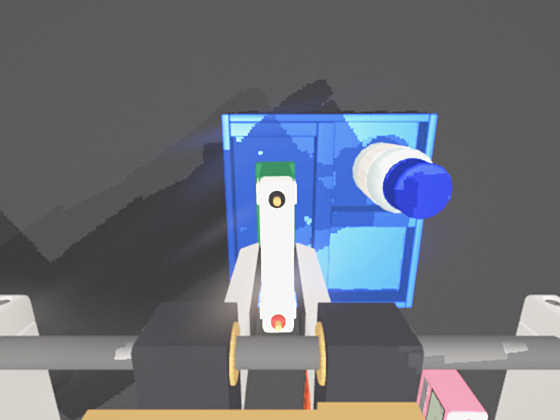

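The foot is over the bay and clear of the bottle (cap at (417,188)). Setting it down.

```bash
python3 -m jog '[[0,0,0.5,0,0,0,10],[0,0,0.2,0,0,0,10],[0,0,0.1,0,0,0,10],[0,0,0,0,0,0,10]]';python3 -m jog '[[0,0,0.1,0,0,0,10],[0,0,0,0,0,0,10]]'; python3 -m jog '[[0,0,0.05,0,0,0,10],[0,0,0,0,0,0,10]]'; python3 -m jog '[[0,0,0.05,0,0,0,10],[0,0,0,0,0,0,10]]'
```

```text
clock: 14.7
eef_pos: [404.7, 301.1, 68.1]
eef_rot: [-3.142, 0.0, 1.497]
wrist_force: [0.1, 0.8, -2.5]
finger_gap: 19.8
clock: 14.9
eef_pos: [404.7, 301.2, 67.2]
eef_rot: [3.142, -0.0, 1.497]
wrist_force: [0.4, -1.3, -2.7]
finger_gap: 19.5
clock: 15.1
eef_pos: [404.7, 301.2, 66.6]
eef_rot: [-3.142, 0.0, 1.497]
wrist_force: [0.2, 0.9, -1.6]
finger_gap: 19.5
clock: 15.3
eef_pos: [404.7, 301.1, 66.1]
eef_rot: [3.142, 0.0, 1.497]
wrist_force: [0.9, -0.1, -1.8]
finger_gap: 19.5
```

```bash
python3 -m jog '[[0,0,0.05,0,0,0,10],[0,0,0,0,0,0,10]]';python3 -m jog '[[0,0,0.05,0,0,0,10],[0,0,0,0,0,0,10]]'; python3 -m jog '[[0,0,0.05,0,0,0,10],[0,0,0,0,0,0,10]]'
```

```text
clock: 15.5
eef_pos: [404.7, 301.2, 65.6]
eef_rot: [-3.142, 0.0, 1.497]
wrist_force: [-0.1, -0.4, -2.2]
finger_gap: 19.4
clock: 15.7
eef_pos: [404.7, 301.2, 65.1]
eef_rot: [3.142, -0.0, 1.497]
wrist_force: [-0.2, 0.1, -1.6]
finger_gap: 19.5
clock: 15.9
eef_pos: [404.9, 301.2, 65.1]
eef_rot: [3.141, -0.0, 1.497]
wrist_force: [-0.8, -0.8, 4.8]
finger_gap: 19.9
```

```bash
python3 -m jog '[[0,0,0,0,0,0,35],[0,0,0,0,0,0,45],[0,0,0,0,0,0,45],[0,0,0,0,0,0,45]]'; python3 -m jog '[[0,0,-1,0,0,0,45],[0,0,-2.5,0,0,0,45],[0,0,-3,0,0,0,45],[0,0,-3,0,0,0,45],[0,0,-3,0,0,0,45],[0,0,0,0,0,0,75]]'; python3 w.py w8.png;python3 go.py 558 -41 185 0.164
```

```text
clock: 16.3
eef_pos: [404.7, 301.2, 64.6]
eef_rot: [-3.142, 0.0, 1.497]
wrist_force: [-0.2, 0.3, -0.1]
finger_gap: 42.4
clock: 16.9
eef_pos: [406.0, 302.0, 194.2]
eef_rot: [3.136, -0.004, 1.497]
wrist_force: [0.1, -0.1, 0.5]
finger_gap: 47.0
t 16.95 pos [405.3 301.5 191.8] rot [ 3.139e+00 -2.000e-03  1.497e+00] gap 51.0 F [ 0.  -0.4 -0.2]
turn [ 0.003 -0.002 -0.238] then shift cm [-36.29   9.47   0.68] shift(no turn) cm [-33.03  17.76   0.66]
```

View pics/w8.png

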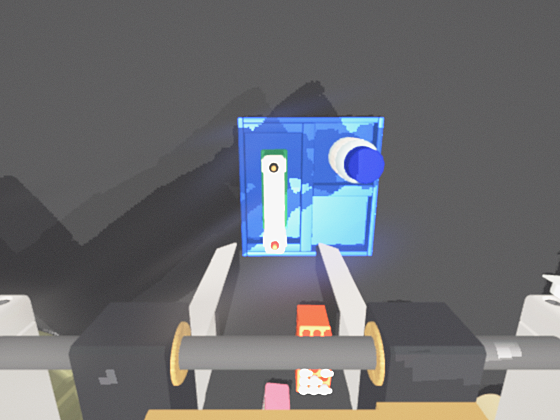

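The module stands in the long bay (plugs at (273,168) and (274,246)) and the bottle in its pocket. Next is the timer.

```bash
python3 -m jog '[[-3,1.6,0,0,0,0,75],[-3.5,1.9,0,0,0,0,75],[-3.5,1.9,0,0,0,0,75],[-3.5,1.9,0,0,0,0,75],[-3.5,1.9,0,0,0,0,75],[-3.5,1.9,0,0,0,0,75],[-3.5,1.9,0,0,0,0,75],[-3.5,1.9,0,0,0,0,75]]'; python3 -m jog '[[-3.5,1.9,0,0,0,0,75],[-2,1,0,0,0,-0.12,75],[0,0,0,0,0,-0.12,75],[0,0,0,0,0,0,75]]'; python3 go.py 558 -41 185 0.164;python3 w.py w9.png
```

```text
clock: 17.75
eef_pos: [533.0, 14.3, 188.8]
eef_rot: [-3.14, 0.0, 1.497]
wrist_force: [0.0, 0.2, 0.5]
finger_gap: 70.3
clock: 18.15
eef_pos: [557.5, -41.6, 188.6]
eef_rot: [-3.14, -0.001, 1.738]
wrist_force: [0.0, 0.2, 0.6]
finger_gap: 70.5
t 18.15 pos [557.5 -41.6 188.6] rot [-3.140e+00 -1.000e-03  1.738e+00] gap 70.5 F [0.  0.2 0.6]
turn [-0.002 -0.001  0.003] then shift cm [0.05 0.06 0.36] shift(no turn) cm [0.05 0.06 0.36]
```

View pics/w9.png

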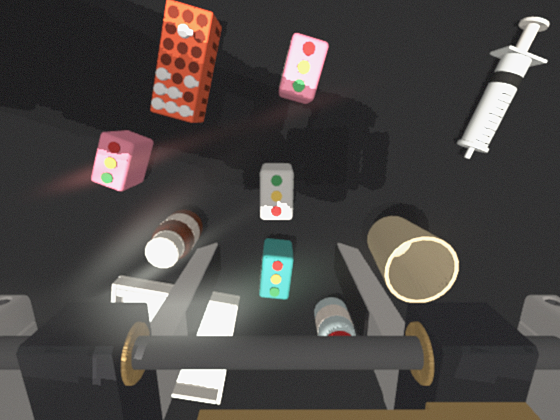

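The grey timer is at (276,190), with buttons at (276,181), (276,196) and (276,211). The turquoise decoy at (277,268) and the pinks at (304,68) and (118,160) are left alone.

```bash
python3 - <<'E'
from h import *
import pickle
c=pickle.load(open("w.pkl","rb"))
for p in[(276,181),(276,196),(276,211)]: print(ray(c,p,59).round(1))
for p in[(172,207),(206,122),(152,112),(166,0),(220,14)]: print("rack",ray(c,p,50).round(1))
print("amber",ray(c,(170,250),88).round(1))
E
python3 go.py 558 -41 25 0.164; python3 - <<'E'
from h import *
import pickle
c=pickle.load(open("w.pkl","rb"));crop(c["color"],230,140,330,240,5,"t1.png")
E
```

```text
[554.  -22.4  59. ]
[556.7 -38.4  59. ]
[559.5 -54.9  59. ]
rack [445.  -72.3  50. ]
rack [472.8  24.7  50. ]
rack [417.3  25.3  50. ]
rack [424.5 127.9  50. ]
rack [475.6 124.8  50. ]
amber [ 457.7 -106.    88. ]
t 18.2 pos [557.4 -41.1 188.8] rot [-3.14  -0.     1.734] gap 70.4 F [-0.   0.6 -0.7]
turn [-0.001 -0.    -0.001] then shift cm [ 0.    0.06 16.38] shift(no turn) cm [-1.000e-02  8.000e-02  1.638e+01]
```

View pics/t1.png

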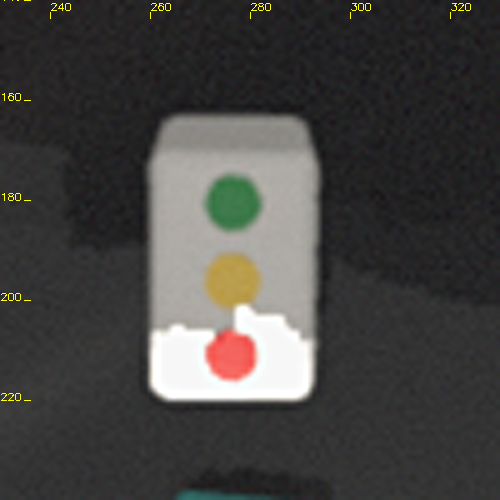

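```bash
python3 -m jog '[[0.2,0,2,0,0,0,75],[0,0,2.7,0,0,0,75],[0,0,2.7,0,0,0,75],[0,0,2.7,0,0,0,75],[0,0,2.7,0,0,0,75],[0,0,2,0,0,0,75],[0,0,1.2,0,0,0,75],[0,0,0.4,0,0,0,75]]'; python3 -m jog '[[0,0,0,0,0,0,75],[0,0,0,0,0,0,25],[0,0,0,0,0,0,25],[0,0,0,0,0,0,25],[0,0,0,0,0,0,25],[0,0,0,0,0,0,25],[0,0,0,0,0,0,25]]' 20
```

```text
clock: 19.0
eef_pos: [556.9, -38.7, 24.6]
eef_rot: [-3.14, -0.0, 1.735]
wrist_force: [-0.6, -0.7, 0.4]
finger_gap: 71.0
clock: 19.7
eef_pos: [557.6, -39.2, 25.8]
eef_rot: [3.141, 0.0, 1.737]
wrist_force: [-0.9, -0.8, 1.8]
finger_gap: 36.1
```

```bash
python3 -m jog '[[0,0,-0.6,0,0,0,25],[0,0,-2,0,0,0,25],[0,0,-2.5,0,0,0,25],[0,0,-2.5,0,0,0,25],[0,0,-2.5,0,0,0,25],[0,0,-1.5,0,0,0.12,25],[0,0,0,0,0,0.12,25],[0,0,0,0,0,0,25]]'; python3 go.py 485.3 253 130 -0.073
```

```text
clock: 20.5
eef_pos: [557.6, -39.1, 142.2]
eef_rot: [3.141, 0.0, 1.495]
wrist_force: [-0.3, 0.8, -0.8]
finger_gap: 35.8
t 20.5 pos [557.6 -39.1 142.2] rot [3.141 0.    1.495] gap 35.8 F [-0.3  0.8 -0.8]
turn [ 0.001  0.    -0.003] then shift cm [28.61 -9.34  1.22] shift(no turn) cm [28.58 -9.42  1.22]
```

```bash
python3 -m jog '[[1.6,-0.5,0,0,0,0,25],[3,-1,0,0,0,0,25],[3.5,-1.2,0,0,0,0,25],[3.5,-1.2,0,0,0,0,25],[3.5,-1.2,0,0,0,0,25],[3.5,-1.2,0,0,0,0,25],[3.5,-1.1,0,0,0,0,25],[3.5,-1.1,0,0,0,0,25]]';  python3 -m jog '[[2.5,-0.7,0,0,0,0,25],[0.5,-0.2,0,0,0,0,25],[0,0,0,0,0,0,25],[0,0,0,0,0,0,25]]'; python3 go.py 485.3 253 130 -0.073;python3 w.py w10.png
```

```text
clock: 21.3
eef_pos: [490.3, 224.5, 141.4]
eef_rot: [-3.141, 0.0, 1.501]
wrist_force: [0.3, 0.1, -1.4]
finger_gap: 35.8
clock: 21.7
eef_pos: [484.8, 252.4, 141.5]
eef_rot: [-3.141, 0.0, 1.498]
wrist_force: [1.1, 0.0, -1.3]
finger_gap: 35.9
t 21.7 pos [484.8 252.4 141.5] rot [-3.141  0.     1.498] gap 35.9 F [ 1.1  0.  -1.3]
turn [-0.  0. -0.] then shift cm [0.06 0.04 1.15] shift(no turn) cm [0.06 0.04 1.15]
```

View pics/w10.png

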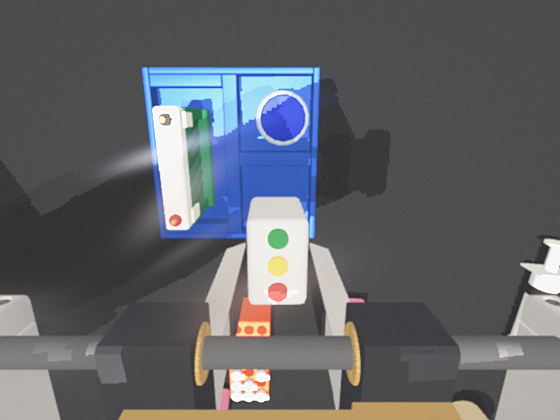

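The timer is held squarely over the lower right pocket, which spans about (240–312, 165–235). The module and bottle are undisturbed.

```bash
python3 -m jog '[[0.05,0.05,1,0,0,0,25],[0,0,2,0,0,0,25],[0,0,2.2,0,0,0,25],[0,0,2.2,0,0,0,25],[0,0,1.8,0,0,0,25],[0,0,1,0,0,0,25],[0,0,0.4,0,0,0,25],[0,0,0,0,0,0,25]]';python3 w.py w11.png
```

```text
clock: 22.55
eef_pos: [485.5, 253.3, 35.5]
eef_rot: [-3.141, 0.0, 1.496]
wrist_force: [-0.1, 0.2, -1.4]
finger_gap: 35.8
```

View pics/w11.png

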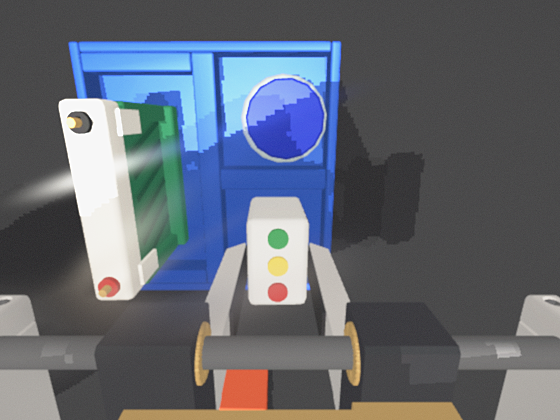

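The timer lines up with the pocket between the middle land (row 178) and the near wall (row 290). Setting it down.

```bash
python3 -m jog '[[0,0,0.2,0,0,0,25],[0,0,0.15,0,0,0,25],[0,0,0.05,0,0,0,25],[0,0,0,0,0,0,25]]';python3 -m jog '[[0,0,0.05,0,0,0,25],[0,0,0,0,0,0,25]]'; python3 -m jog '[[0,0,0.05,0,0,0,25],[0,0,0,0,0,0,25]]'; python3 -m jog '[[0,0,0.05,0,0,0,25],[0,0,0,0,0,0,25]]'
```

```text
clock: 23.0
eef_pos: [485.4, 253.5, 31.7]
eef_rot: [3.142, -0.0, 1.497]
wrist_force: [-0.6, -0.2, -1.0]
finger_gap: 35.7
clock: 23.2
eef_pos: [485.4, 253.5, 31.2]
eef_rot: [3.142, 0.0, 1.497]
wrist_force: [0.1, 0.2, -1.4]
finger_gap: 36.1
clock: 23.4
eef_pos: [485.4, 253.5, 30.6]
eef_rot: [-3.142, 0.0, 1.497]
wrist_force: [-0.0, 1.2, -0.4]
finger_gap: 35.8
clock: 23.6
eef_pos: [485.4, 253.5, 30.1]
eef_rot: [-3.141, 0.0, 1.497]
wrist_force: [0.0, 0.7, -2.4]
finger_gap: 35.9
```

```bash
python3 -m jog '[[0,0,0.05,0,0,0,25],[0,0,0,0,0,0,25]]'; python3 -m jog '[[0,0,0.05,0,0,0,25],[0,0,0,0,0,0,25]]';  python3 -m jog '[[0,0,0.03,0,0,0,25],[0,0,0,0,0,0,25]]'
```

```text
clock: 23.8
eef_pos: [485.5, 253.6, 29.8]
eef_rot: [3.141, -0.0, 1.497]
wrist_force: [-0.4, -0.3, 1.9]
finger_gap: 35.8
clock: 24.0
eef_pos: [485.5, 253.6, 29.8]
eef_rot: [3.141, -0.0, 1.497]
wrist_force: [-3.0, -1.6, 8.8]
finger_gap: 35.8
clock: 24.2
eef_pos: [485.5, 253.6, 29.7]
eef_rot: [3.141, -0.0, 1.497]
wrist_force: [-4.9, -0.6, 10.8]
finger_gap: 35.8
```

```bash
python3 -m jog '[[0,0,-0.05,0,0,0,45],[0,0,0,0,0,0,65],[0,0,0,0,0,0,65],[0,0,0,0,0,0,65]]'; python3 -m jog '[[0,0,-1,0,0,0,65],[0,0,-3,0,0,0,65],[0,0,-4,0,0,0,65],[0,0,-4,0,0,0,65],[0,0,-3,0,0,0,65],[0,0,-1,0,0,0,80]]'; python3 w.py w12.png;python3 go.py 441 78 185 -0.076
```

```text
clock: 24.6
eef_pos: [485.4, 253.5, 29.2]
eef_rot: [-3.142, 0.0, 1.497]
wrist_force: [0.6, 0.5, -0.3]
finger_gap: 60.2
clock: 25.2
eef_pos: [486.4, 253.9, 193.3]
eef_rot: [3.137, -0.002, 1.497]
wrist_force: [0.5, 0.9, -0.2]
finger_gap: 66.1
t 25.25 pos [486.3 253.9 192.8] rot [ 3.137e+00 -2.000e-03  1.497e+00] gap 70.0 F [-0.2  0.2 -0.1]
turn [ 0.004 -0.002  0.002] then shift cm [-17.88  -3.18   0.78] shift(no turn) cm [-17.88  -3.22   0.72]
```

View pics/w12.png

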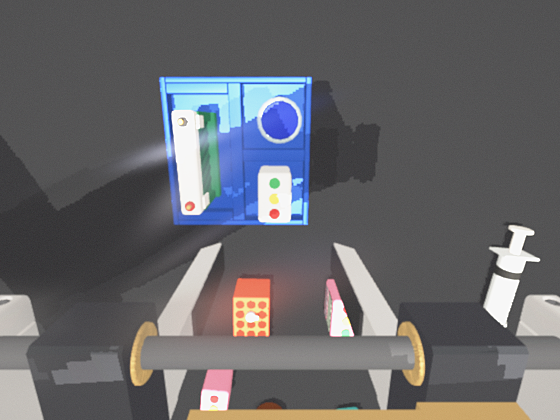

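The blue kit is complete: module (190,160), bottle (278,120), timer (274,195). Next is the rack.

```bash
python3 -m jog '[[-1.5,-0.2,0,0,0,0,90],[-3.5,-0.6,0,0,0,0,90],[-3.5,-0.6,0,0,0,0,90],[-3.5,-0.6,0,0,0,0,90],[-3.5,-0.6,0,0,0,0,90],[-2.4,-0.6,0,0,0,0,90],[0,0,0,0,0,0,90],[0,0,0,0,0,0,90]]'; python3 w.py w13.png;python3 go.py 441 78 185 -0.076
```

```text
clock: 26.05
eef_pos: [439.6, 76.7, 188.2]
eef_rot: [-3.14, 0.0, 1.495]
wrist_force: [0.3, -0.4, -0.7]
finger_gap: 84.6
t 26.1 pos [439.9  77.3 188.4] rot [-3.14   0.     1.496] gap 84.7 F [-0.6  0.2  0.3]
turn [-0.002  0.     0.002] then shift cm [0.08 0.11 0.34] shift(no turn) cm [0.08 0.11 0.34]
```

View pics/w13.png

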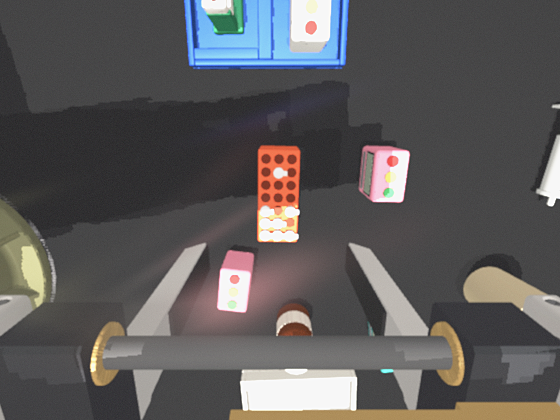

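The rack is at (278,196), edges at columns 258 and 299, parallel to the pads. Pink decoys are at (237,280) and (385,173).

```bash
python3 - <<'E'
from h import *
import pickle
c=pickle.load(open("w.pkl","rb"))
for p in[(258,198),(299,198),(278,241),(278,155)]: print(ray(c,p,50).round(1))
crop(c["color"],230,130,330,250,5,"r1.png")
E
python3 go.py 441 78 23 -0.076
```

```text
[419.4  77.3  50. ]
[464.4  74.   50. ]
[437.6  25.   50. ]
[444.8 122.5  50. ]
t 26.1 pos [439.9  77.3 188.4] rot [-3.14   0.     1.496] gap 84.7 F [-0.6  0.2  0.3]
turn [-0.002  0.     0.002] then shift cm [ 0.08  0.11 16.54] shift(no turn) cm [ 0.09  0.13 16.54]
```

View pics/r1.png

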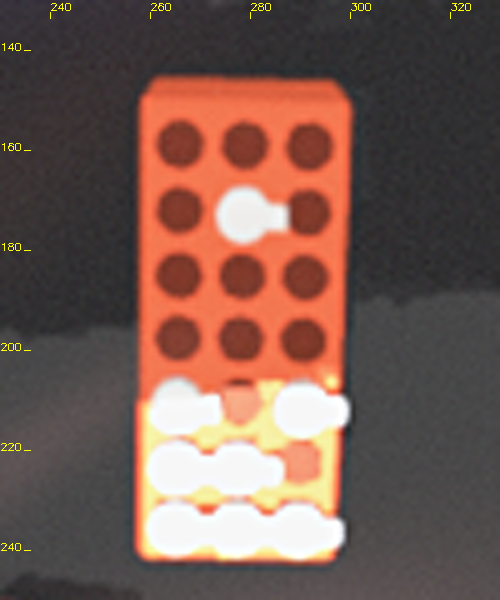

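```bash
python3 -m jog '[[0.1,0.15,2,0,0,0.025,90],[0,0,2.7,0,0,0,90],[0,0,2.7,0,0,0,90],[0,0,2.7,0,0,0,90],[0,0,2.7,0,0,0,90],[0,0,2,0,0,0,90],[0,0,1.2,0,0,0,90],[0,0,0.5,0,0,0,90]]'; python3 -m jog '[[0,0,0,0,0,0,90],[0,0,0,0,0,0,30],[0,0,0,0,0,0,30],[0,0,0,0,0,0,30],[0,0,0,0,0,0,30],[0,0,0,0,0,0,30],[0,0,0,0,0,0,30],[0,0,0,0,0,0,30]]' 20
```

```text
clock: 26.9
eef_pos: [441.3, 78.6, 23.1]
eef_rot: [-3.14, 0.0, 1.473]
wrist_force: [0.0, 0.1, 0.6]
finger_gap: 84.4
clock: 27.7
eef_pos: [441.9, 78.2, 24.5]
eef_rot: [3.142, 0.0, 1.472]
wrist_force: [-1.1, -0.3, 3.0]
finger_gap: 44.0
```

```bash
python3 -m jog '[[0,0,-0.6,0,0,0,30],[0,0,-2,0,0,0,30],[0,0,-2.5,0,0,0,30],[0,0,-2.5,0,0,0,30],[0,0,-2.5,0,0,0,30],[0,0,-2,0,0,-0.08,30],[0,0,0,0,0,0,30]]'; python3 go.py 404 -285 140 -0.019
```

```text
clock: 28.4
eef_pos: [443.0, 78.4, 147.8]
eef_rot: [3.137, -0.001, 1.553]
wrist_force: [-0.6, 0.0, -0.1]
finger_gap: 44.5
t 28.4 pos [443.   78.4 147.8] rot [ 3.137e+00 -1.000e-03  1.553e+00] gap 44.5 F [-0.6  0.  -0.1]
turn [ 0.004 -0.001  0.002] then shift cm [-36.4   -3.21   0.78] shift(no turn) cm [-36.4   -3.27   0.75]
```

```bash
python3 -m jog '[[-1.6,-0.1,0,0,0,0,30],[-3,-0.3,0,0,0,0,30],[-3.5,-0.3,0,0,0,0,30],[-3.5,-0.3,0,0,0,0,30],[-3.5,-0.3,0,0,0,0,30],[-3.5,-0.3,0,0,0,0,30],[-3.5,-0.3,0,0,0,0,30],[-3.5,-0.3,0,0,0,0,30]]';  python3 -m jog '[[-3.5,-0.3,0,0,0,0,30],[-3.5,-0.3,0,0,0,0,30],[-2.5,-0.3,0,0,0,0,30],[-0.9,-0.1,0,0,0,0,30],[0,0,0,0,0,0,30],[0,0,0,0,0,0,30]]'; python3 go.py 404 -285 140 -0.019;python3 w.py w14.png
```

```text
clock: 29.2
eef_pos: [414.3, -178.5, 144.4]
eef_rot: [-3.141, -0.0, 1.55]
wrist_force: [0.5, -0.2, -1.4]
finger_gap: 44.5
clock: 29.8
eef_pos: [403.0, -280.1, 144.9]
eef_rot: [-3.141, -0.001, 1.551]
wrist_force: [0.9, -0.6, -0.5]
finger_gap: 44.7
t 29.8 pos [ 403.  -280.1  144.9] rot [-3.141e+00 -1.000e-03  1.551e+00] gap 44.7 F [ 0.9 -0.6 -0.5]
turn [-0.001 -0.001 -0.   ] then shift cm [-0.48  0.11  0.49] shift(no turn) cm [-0.48  0.11  0.49]
```

View pics/w14.png

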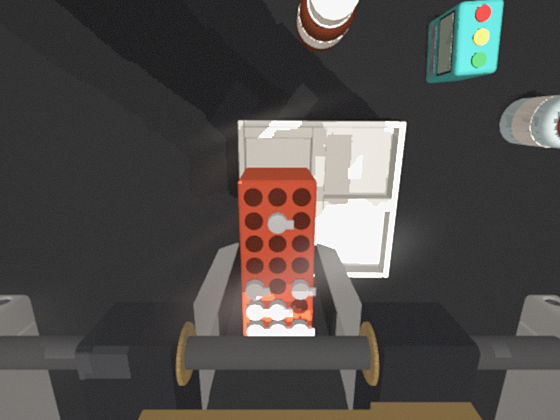

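The rack is held over the white tray's long bay. Visible tray corners are (238,121), (406,122) and (388,277).

```bash
python3 - <<'E'
from h import *
import pickle
c=pickle.load(open("w.pkl","rb"))
a,b,d=[ray(c,p,24)[:2] for p in[(238,121),(406,122),(388,277)]]
print(a,b,d,"ctr",(a+d)/2,"yaw",np.arctan2(*(b-a)[::-1]),np.arctan2(-(b-d)[0],(b-d)[1]))
E
```

```text
[ 367.36975801 -198.61816393] [ 531.64628357 -202.60663841] [ 527.45608706 -370.7232138 ] ctr [ 447.41292253 -284.67068886] yaw -0.024274259820366604 -0.02491919156665762
```

```bash
python3 -m jog '[[-0.35,0.13,1,0,0,0,30],[0,0,2,0,0,0,30],[0,0,2.2,0,0,0,30],[0,0,2.2,0,0,0,30],[0,0,2,0,0,0,30],[0,0,1,0,0,0,30],[0,0,0.5,0,0,0,30],[0,0,0,0,0,0,30]]';python3 w.py w15.png
```

```text
clock: 30.65
eef_pos: [404.3, -284.4, 36.2]
eef_rot: [-3.141, -0.0, 1.552]
wrist_force: [-0.1, -0.4, -0.5]
finger_gap: 44.4
```

View pics/w15.png

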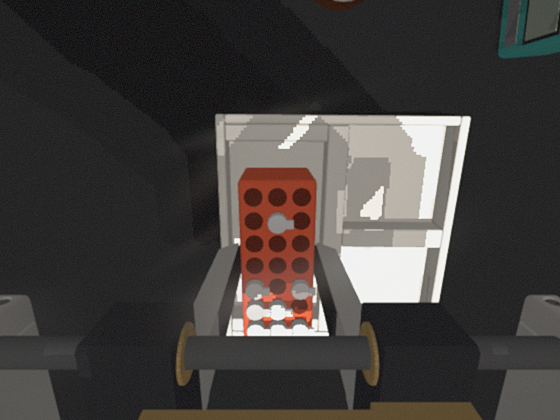

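The rack (columns 239–315) sits inside the bay (columns 227–327). Setting it down.

```bash
python3 -m jog '[[0,0,0.25,0,0,0,30],[0,0,0.15,0,0,0,30],[0,0,0.1,0,0,0,30],[0,0,0,0,0,0,30]]';python3 -m jog '[[0,0,0.05,0,0,0,30],[0,0,0,0,0,0,30]]'; python3 -m jog '[[0,0,0.05,0,0,0,30],[0,0,0,0,0,0,30]]'; python3 -m jog '[[0,0,0.05,0,0,0,30],[0,0,0,0,0,0,30]]'; python3 -m jog '[[0,0,0.05,0,0,0,30],[0,0,0,0,0,0,30]]'
```

```text
clock: 31.1
eef_pos: [404.3, -284.6, 31.4]
eef_rot: [3.142, 0.0, 1.552]
wrist_force: [0.3, 0.3, -0.1]
finger_gap: 44.4
clock: 31.3
eef_pos: [404.3, -284.6, 30.9]
eef_rot: [3.142, 0.0, 1.552]
wrist_force: [-0.1, -0.3, -0.6]
finger_gap: 44.4
clock: 31.5
eef_pos: [404.3, -284.6, 30.3]
eef_rot: [-3.142, -0.0, 1.552]
wrist_force: [0.2, -0.9, -0.6]
finger_gap: 45.0
clock: 31.7
eef_pos: [404.3, -284.6, 29.8]
eef_rot: [-3.142, -0.0, 1.552]
wrist_force: [0.5, -1.0, -0.4]
finger_gap: 44.4
clock: 31.9
eef_pos: [404.2, -284.6, 29.3]
eef_rot: [-3.141, -0.0, 1.552]
wrist_force: [-0.8, 0.5, -0.2]
finger_gap: 44.5
```

```bash
python3 -m jog '[[0,0,0.05,0,0,0,30],[0,0,0,0,0,0,30]]'; python3 -m jog '[[0,0,0.05,0,0,0,30],[0,0,0,0,0,0,30]]'
```

```text
clock: 32.1
eef_pos: [404.2, -284.6, 28.8]
eef_rot: [-3.142, -0.0, 1.552]
wrist_force: [-0.2, 0.4, -0.6]
finger_gap: 44.6
clock: 32.3
eef_pos: [404.3, -284.7, 28.5]
eef_rot: [3.142, 0.0, 1.552]
wrist_force: [-1.0, 1.1, 1.4]
finger_gap: 44.4
```

```bash
python3 -m jog '[[0,0,0.03,0,0,0,30],[0,0,0,0,0,0,30]]'; python3 -m jog '[[0,0,0,0,0,0,55],[0,0,0,0,0,0,65],[0,0,0,0,0,0,65],[0,0,0,0,0,0,65]]'; python3 -m jog '[[0,0,-1,0,0,0,65],[0,0,-3,0,0,0,65],[0,0,-4,0,0,0,65],[0,0,-4,0,0,0,65],[0,0,-3,0,0,0,65],[0,0,-1,0,0,0,90]]'; python3 w.py w16.png;python3 go.py 450 -114 185 0
```

```text
clock: 32.5
eef_pos: [404.3, -284.6, 28.4]
eef_rot: [3.142, 0.0, 1.552]
wrist_force: [-2.8, 1.3, 6.5]
finger_gap: 44.5
clock: 32.9
eef_pos: [404.2, -284.6, 28.0]
eef_rot: [-3.142, -0.0, 1.552]
wrist_force: [-0.1, 0.1, 0.0]
finger_gap: 60.9
clock: 33.5
eef_pos: [405.0, -285.2, 191.8]
eef_rot: [3.138, 0.003, 1.552]
wrist_force: [0.2, -0.0, -0.5]
finger_gap: 66.2
t 33.55 pos [ 405.  -285.2  191.4] rot [3.138e+00 3.000e-03 1.552e+00] gap 69.4 F [0.1 0.1 0.6]
turn [ 0.004  0.003 -0.019] then shift cm [17.12  4.5   0.64] shift(no turn) cm [17.2   4.17  0.61]
```

View pics/w16.png

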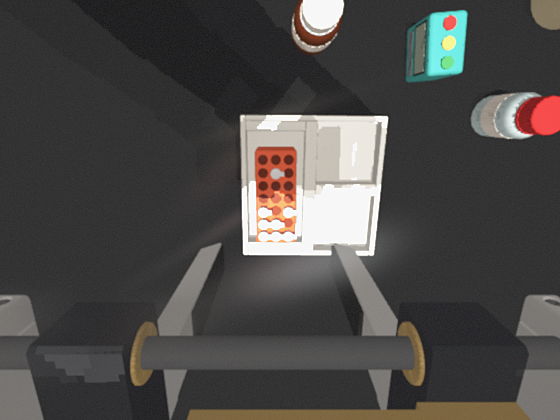

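The rack stands in the bay at (276,195). The amber bottle (white cap at (322,12)) is next. The red cap at (540,115) is left alone.

```bash
python3 -m jog '[[1.7,0.4,0,0,0,0,95],[3.5,0.9,0,0,0,0,95],[3.5,0.9,0,0,0,0,95],[3.5,0.9,0,0,0,0,95],[3.5,0.8,0,0,0,0,95],[1.2,0.3,0,0,0,0,95],[0,0,0,0,0,0,95],[0,0,0,0,0,0,95]]'; python3 w.py w17.png;python3 go.py 449 -114 24 0
```

```text
clock: 34.35
eef_pos: [449.1, -117.1, 187.5]
eef_rot: [-3.141, -0.0, 1.552]
wrist_force: [-0.7, -0.2, -0.1]
finger_gap: 89.0
t 34.4 pos [ 449.2 -117.4  187.6] rot [-3.141  0.     1.551] gap 89.1 F [-0.2  0.2  0.8]
turn [-0.001 -0.    -0.02 ] then shift cm [ 0.34 -0.02 16.36] shift(no turn) cm [ 3.400e-01 -1.000e-02  1.636e+01]
```

View pics/w17.png

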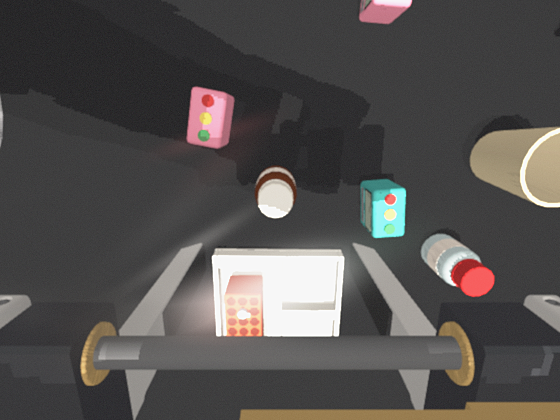

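The amber bottle's white cap is at (275,198), centred between the fingers. The turquoise box at (383,208) is clear.

```bash
python3 - <<'E'
from h import *
import pickle
c=pickle.load(open("w.pkl","rb"));print(ray(c,(275,199),88),ray(c,(383,210),58))
E
python3 -m jog '[[0.3,-0.1,2,0,0,0,95],[0,0,2.7,0,0,0,95],[0,0,2.7,0,0,0,95],[0,0,2.7,0,0,0,95],[0,0,2.7,0,0,0,95],[0,0,2,0,0,0,95],[0,0,1.1,0,0,0,95],[0,0,0.4,0,0,0,95]]'; python3 -m jog '[[0,0,0,0,0,0,95],[0,0,0,0,0,0,30],[0,0,0,0,0,0,30],[0,0,0,0,0,0,30],[0,0,0,0,0,0,30],[0,0,0,0,0,0,30],[0,0,0,0,0,0,30],[0,0,0,0,0,0,30]]' 20
```

```text
[ 448.20740144 -109.47828547   88.        ] [ 564.9019335  -131.42999098   58.        ]
clock: 35.2
eef_pos: [448.0, -114.1, 24.2]
eef_rot: [-3.14, -0.0, 1.551]
wrist_force: [0.4, 0.4, 0.3]
finger_gap: 89.3
clock: 36.0
eef_pos: [448.5, -113.4, 25.1]
eef_rot: [-3.142, -0.0, 1.552]
wrist_force: [-0.2, 0.4, 1.7]
finger_gap: 45.0
```

```bash
python3 -m jog '[[0,0,-0.6,0,0,0,30],[0,0,-2,0,0,0,30],[0,0,-2.5,0,0,0,30],[0,0,-2.5,0,0,0,30],[0,0,-2.5,0,0,0,30],[0,0,-1.5,0,0,0,30],[0,0,0,0,0,0,30]]'; python3 go.py 489.4 -244.5 140 -0.019;  python3 -m jog '[[-1.5,0.5,0,0,0,0,30],[-2.5,0.9,0,0,0,0,30],[-3,1,0,0,0,0,30],[-3,1,0,0,0,0,30],[-2,0.6,0,0,0,0,30],[-1,0.3,0,0,0,0,30],[0,0,0,0,0,0,30],[0,0,0,0,0,0,30]]';python3 go.py 489.4 -244.5 30 -0.019; python3 w.py w18.png
```

```text
clock: 36.7
eef_pos: [449.4, -113.7, 143.1]
eef_rot: [3.138, 0.001, 1.552]
wrist_force: [0.2, -0.1, -1.9]
finger_gap: 45.2
t 36.7 pos [ 449.4 -113.7  143.1] rot [3.138e+00 1.000e-03 1.552e+00] gap 45.2 F [ 0.2 -0.1 -1.9]
turn [ 0.004  0.001 -0.   ] then shift cm [-13.     4.25   0.31] shift(no turn) cm [-13.     4.25   0.34]
clock: 37.5
eef_pos: [488.7, -243.8, 140.4]
eef_rot: [-3.141, -0.001, 1.552]
wrist_force: [-0.3, 0.1, -1.2]
finger_gap: 45.6
t 37.5 pos [ 488.7 -243.8  140.4] rot [-3.141e+00 -1.000e-03  1.552e+00] gap 45.6 F [-0.3  0.1 -1.2]
turn [-0.001 -0.001 -0.   ] then shift cm [-0.07  0.07 11.04] shift(no turn) cm [-0.08  0.08 11.04]
```

View pics/w18.png

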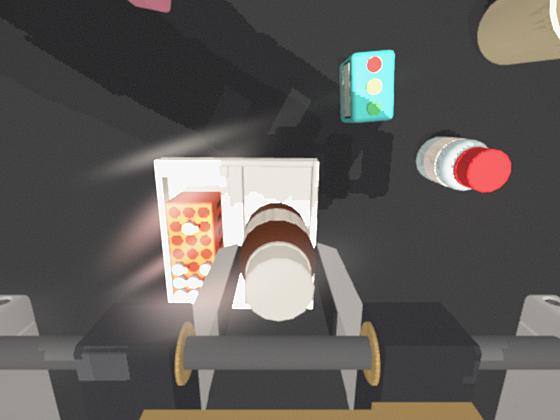

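The bottle is upright and over the upper right pocket of the white tray (rows 165–235). The rack at (190,250) is clear of the fingers.

```bash
python3 -m jog '[[-0.05,0.05,1,0,0,0,30],[0,0,2,0,0,0,30],[0,0,2.2,0,0,0,30],[0,0,2.2,0,0,0,30],[0,0,1.8,0,0,0,30],[0,0,0.9,0,0,0,30],[0,0,0.5,0,0,0,30],[0,0,0,0,0,0,30]]';python3 w.py w19.png; python3 -m jog '[[0,0,0.1,0,0,0,30],[0,0,0,0,0,0,30]]'
```

```text
clock: 38.35
eef_pos: [489.5, -244.5, 34.9]
eef_rot: [-3.141, -0.0, 1.552]
wrist_force: [-0.3, 1.0, -1.3]
finger_gap: 45.0
clock: 38.6
eef_pos: [489.8, -244.9, 34.6]
eef_rot: [3.141, 0.001, 1.552]
wrist_force: [0.8, -1.1, -1.7]
finger_gap: 45.2
```

View pics/w19.png

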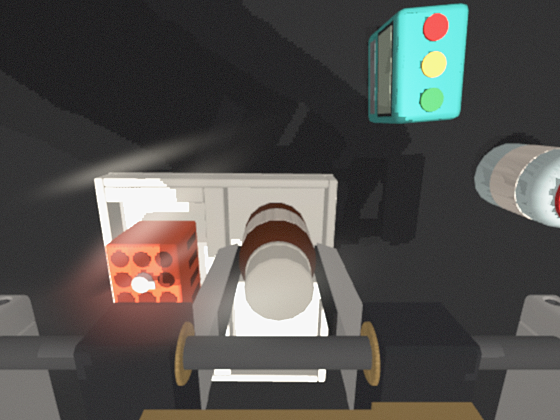

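The bottle is inside the pocket walls. Stepping down.

```bash
python3 -m jog '[[0,0,0.15,0,0,0,30],[0,0,0.1,0,0,0,30],[0,0,0.05,0,0,0,30],[0,0,0,0,0,0,30]]';python3 -m jog '[[0,0,0.05,0,0,0,30],[0,0,0,0,0,0,30]]'; python3 -m jog '[[0,0,0.05,0,0,0,30],[0,0,0,0,0,0,30]]'; python3 -m jog '[[0,0,0.05,0,0,0,30],[0,0,0,0,0,0,30]]'
```

```text
clock: 39.0
eef_pos: [489.5, -244.7, 31.0]
eef_rot: [-3.142, -0.0, 1.552]
wrist_force: [0.2, 0.3, -0.8]
finger_gap: 44.9
clock: 39.2
eef_pos: [489.5, -244.7, 30.5]
eef_rot: [-3.142, -0.0, 1.552]
wrist_force: [1.1, -0.4, -1.5]
finger_gap: 45.5
clock: 39.4
eef_pos: [489.5, -244.7, 30.0]
eef_rot: [-3.142, -0.0, 1.552]
wrist_force: [-0.4, 0.5, -1.5]
finger_gap: 45.1
clock: 39.6
eef_pos: [489.5, -244.7, 29.5]
eef_rot: [-3.142, -0.0, 1.552]
wrist_force: [-0.3, 0.2, -1.1]
finger_gap: 45.0
```

```bash
python3 -m jog '[[0,0,0.05,0,0,0,30],[0,0,0,0,0,0,30]]'; python3 -m jog '[[0,0,0.05,0,0,0,30],[0,0,0,0,0,0,30]]'
```

```text
clock: 39.8
eef_pos: [489.6, -244.8, 29.2]
eef_rot: [3.141, 0.0, 1.552]
wrist_force: [-1.0, -0.7, -0.4]
finger_gap: 45.1
clock: 40.0
eef_pos: [489.6, -244.9, 29.1]
eef_rot: [3.141, 0.0, 1.552]
wrist_force: [-2.7, 0.8, 5.2]
finger_gap: 45.0
```

```bash
python3 -m jog '[[0,0,0,0,0,0,55],[0,0,0,0,0,0,67],[0,0,0,0,0,0,67],[0,0,0,0,0,0,67]]'; python3 -m jog '[[0,0,-1,0,0,0,67],[0,0,-3,0,0,0,67],[0,0,-4,0,0,0,67],[0,0,-4,0,0,0,67],[0,0,-3,0,0,0,67],[0,0,-1,0,0,0,67],[0,0,0,0,0,0,67]]'; python3 w.py w20.png; python3 - <<'E'
from h import *
a=vision.camera("scene")["color"];b=vision.camera("side")["color"]
crop(a,20,60,420,330,2,"f1.png");crop(b,150,120,390,350,3,"f2.png")
E
```

```text
clock: 40.4
eef_pos: [489.5, -244.7, 28.5]
eef_rot: [-3.142, -0.0, 1.552]
wrist_force: [-0.3, -0.1, -0.1]
finger_gap: 62.9
clock: 41.1
eef_pos: [489.9, -244.9, 189.7]
eef_rot: [3.14, 0.001, 1.552]
wrist_force: [0.6, 0.2, -0.3]
finger_gap: 63.0
```

View pics/w20.png

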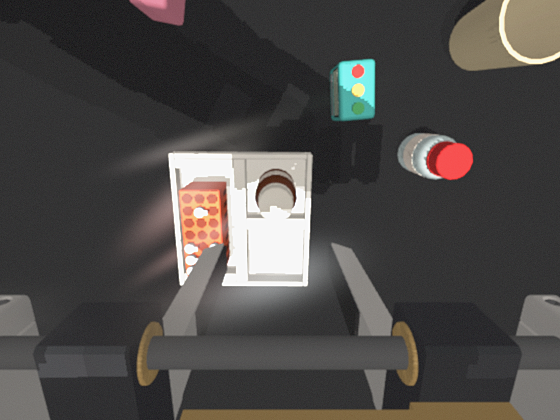

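View pics/f1.png

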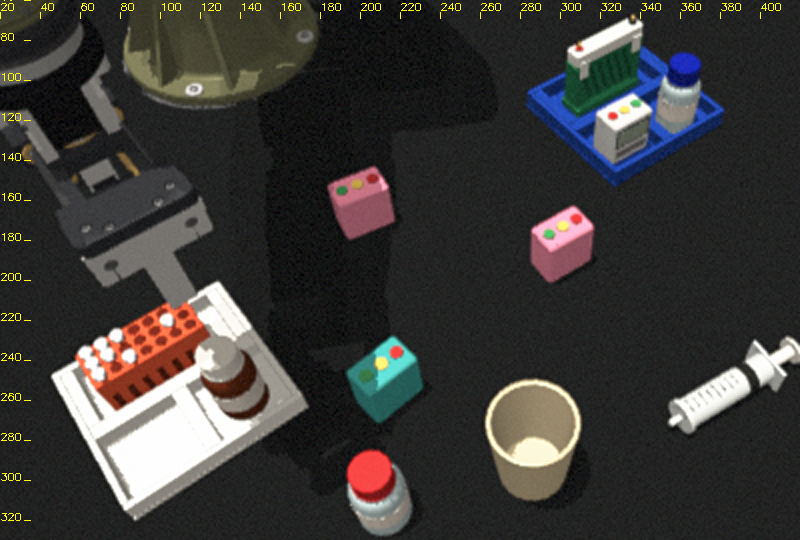

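View pics/f2.png

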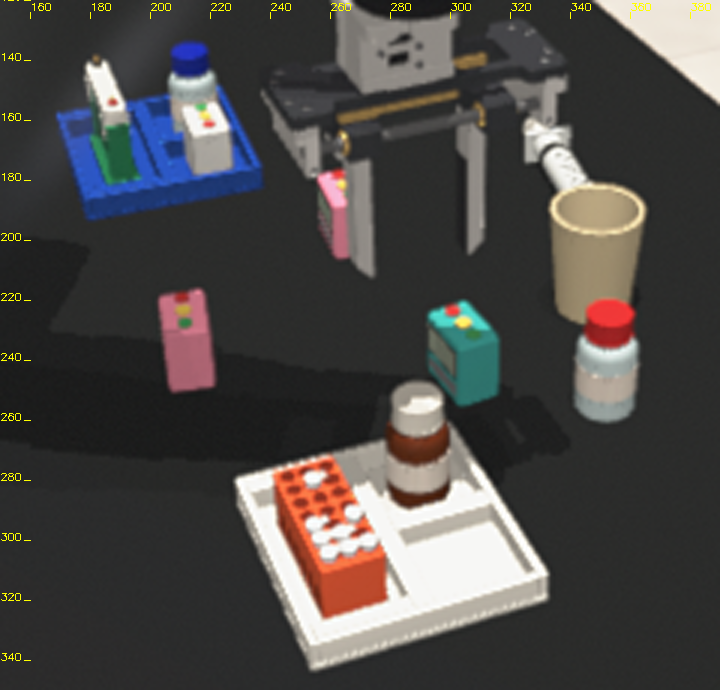

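Both trays look right in the scene and side views. In scene pixels: module (322,92), timer (331,122), blue cap (362,95), rack (90,232), amber (134,245). All stand upright, and the red-capped bottle, beaker and syringe have not moved. The gripper is clear above everything.

```bash
python3 -c "
from cell import order,monitor
s=monitor.read_state();print(s['clock'],s['eef_pos'].round(1),s['wrist_force'].round(1));print(order.sign_off())"
```

```text
41.25 [ 488.9 -244.4  186.8] [-0.4 -0.2  0.3]
the job is handed in; nothing more can be done
None
```

I made up both kits and handed the job in at about 41 s of the 131 s allowed; the hand-in gives no verdict.

- **Blue tray:** the gel module is in the long bay, the blue-capped bottle in the +y pocket and the timer in the -y pocket.
- **White tray:** the tube rack is in the long bay and the amber bottle in the +y pocket.
- **Setting down:** I lowered each piece in steps of about 0.5 mm until it touched. The highest wrist reading at contact was about 11 N, well under the 45 N limit. I opened the jaws only after contact.
- **Last checks:** the final scene, side and wrist pictures show all five pieces upright within their bay or pocket walls. The gripper was about 100 mm above the nearest piece. The red-capped bottle, beaker and syringe look unmoved; only the red cap's position was compared with the start, and it matched. I did not measure the final positions to the millimetre.
- **Disagreements:** the cameras differed by 4–8 mm on the bottles' y position, and by a few mm on the blue tray. That was small enough not to affect the grips or fits. No check failed.

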